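# Clamp the gas syringe and hold its plunger at the red ring

### The job

A clear syringe barrel stands loose between the jaws of the small bench clamp: crank the clamp's handle clockwise until the jaw grips the barrel's square foot firmly. Then draw the white plunger straight up out of the clamped barrel, without jamming it, until the whole red ring is clear of the rim while the black ring stays inside, and finish still holding the plunger at that height. Leave the barrel seated on the clamp and the other things on the bench where they are.

Things in the scene. Friction and masses are not known exactly. Their poses are not given: they have to be found in the camera images.
- vise: Small bench clamp fixed to the bench on a blue base plate 120 (x) x 250 (y) x 20 mm. Origin on the bench, under the middle of the place where the barrel stands; z up. Its screw runs along its own y axis: fixed grey jaw on the +y side (face at y = +26 mm, top at z = 95 mm), moving steel jaw on the -y side, grey end plate at y = -91 mm (95 mm high), crank beyond it on the -y side. The steel bed under the barrel is at z = 32 mm.
- crank (a joint): Crank angle in rad: 0 = jaw fully open, growing clockwise as seen looking along the clamp's +y axis, up to 6.3; starts at 0 to 1.2. 16 mm of jaw per turn. The barrel meets both jaws at about 3.5 and is tight (about 40 N) some 0.2 rad later, when the handle resists by 5 N or more above idle. Screw friction 0.1 N m (2.6 N at the handle): it stays tight when let go.
- jaw: Moving steel jaw, 64 mm wide, 22 thick, 62 high. Origin in the middle of its face that meets the barrel, 65 mm above the bench; it slides along the clamp's y axis, from y = -33 mm (crank at 0) towards the barrel, 2.5 mm per rad of crank; at about y = -24 mm the barrel is gripped between both jaws.
- crank_grip (a point): Middle of the crank's black handle, a free-spinning cylinder of diameter 16 and length 46 mm that lies along the clamp's y axis. It moves on a circle of radius 38 mm about point crank_hub, in the plane across the clamp's y axis. With the crank at q its direction from the hub is sin(q - 1.4) along the clamp's x axis and cos(q - 1.4) upwards. The crank's flat arm is 24 mm from the middle of the handle, on the +y side.
- crank_hub (a point): Point on the screw's axis level with the middle of the handle, 72 mm above the bench, 143 mm from the clamp's origin on its -y side. Fixed to the clamp; its axes are not needed.
- barrel: Loose clear syringe barrel, 0.35 kg, on an aluminium foot 50 x 50 x 50 mm that stands between the jaws, sides parallel to them within about 3 degrees. Origin under the middle of the foot, z up along the bore. Outer diameter of the tube 37 mm (42 at the rim), 105 mm high over all.
- rim (a point): Middle of the barrel's open mouth, 105 mm above the barrel's origin, z along the bore. The bore is 23.5 mm wide and 93 mm deep.
- plunger: Loose plunger, about 0.15 kg. Origin on its axis at the underside of its blue flange (which rests on the rim when the plunger is home, so this origin then coincides with point rim); z along the plunger, up. Below: a white rod of diameter 22 mm, 90 mm long, with a red ring 40 to 46 mm below the flange and a black ring 62 to 68 mm below it. Above: flange of diameter 34 and thickness 8 mm, then a blue knob of diameter 22 mm, reaching from 8 to 46 mm above the origin, to grip.
- amber_bottle: Bystander: brown bottle, diameter 64, height 150 mm, origin under its middle.
- clear_bottle: Bystander: clear bottle with white cap, diameter 60, height 140 mm, origin under its middle.
- beaker: Bystander: glass beaker, diameter 68, height 85 mm, origin under its middle.
- dish: Bystander: flat white dish, diameter 100, height 20 mm, origin under its middle.
- spatula: Bystander: steel spatula lying flat, 170 mm long, lies along its x axis.
- stopper: Bystander: black rubber stopper, diameter 32, height 30 mm, origin under its middle.
Mind the look-alikes: they are no part of the job. Leave any orange, pink or yellow look-alike of the plunger alone.

How it is judged:
By the outcome, as a careful person would: the job done as asked, in the order asked, and still so for the second after the job is handed in, while the arm keeps its last pose, push and grip.
It also fails if it takes over 54 s, if anything falls off the work surface, if the arm or the gripper's body presses on something with over 40 N, if the wrist force passes 120 N, or if a joint passes its speed limit or range.

### The arm

A 6-joint arm with a two-finger parallel gripper is mounted at the origin on the work surface. World frame = base frame: x ahead of the robot, y to its left, z up, the work surface at z = 0. Lengths are in m, angles in rad, forces in N, time in s.
With the tool pointing down it reaches from about 0.25 to 0.85 m from the base axis. Payload 12.5 kg.
Tool frame: the origin (TCP) lies midway between the tips of the shut fingers; the grasp point (between the pads) lies 19 mm behind it; z points along the fingers, y is the direction in which the jaws open and shut (so a half turn about z gives the same grasp; the last joint's range is limited). The gripper opens to 93 mm and grips with 3 to 60 N. Pads are 15 mm wide; open, the fingers measure 128 mm over their backs; the gripper's body (75 mm by 188 mm) begins 65 mm behind the grasp point.
Start: joints at [-1.231, 0.351, 1.652, -0, 1.139, -0.085], TCP at [0.227, -0.501, 0.183] pointing down, gripper open.
Joint ranges: [-2.75, 2.75], [-0.79, 2.1], [0.01, 2.65], [-1.57, 4.71], [0.07, 3.14], [-2.87, 2.87]. Speed limits (rad/s): [2.22, 2.22, 2.79, 3.14, 3.14, 3.14].

### API

Orientations are given as a unit quaternion [w, x, y, z].
In Python, from plant import robot gives the robot as it stands. The module is installed in compiled form; this text tells all that it offers.
- The arm moves only by the tool jog_arm, never from a script. Its argument "steps" is one flat list of numbers, 5 for each row, row after row: the shift along the tool's x, y, z in m, then the turn about the tool's z in rad, then the finger opening in m, from 0 to 0.093. A call has 1 to 8 rows; each row is the pose to reach, as a shift and turn from the pose measured when the call began, along the tool's axes at that moment; what a row does not reach only later rows make up. A row lasts 1/12 s, in which the tool goes at most 41.7 mm and 7.16 degrees, less where a joint would pass 70% of its speed; a pose out of reach is approached as far as the arm can. A call with a gripper value outside its range is refused whole. The fingers move at their own pace and stop on an object; the grip force is fixed at half the most. Time passes only in rows, so rows that repeat a pose let the fingers close. It gives the time, the measured TCP pose, the force and the opening at its end, in the units of the state.
- robot.sense(): the state, without advancing time (a new reading comes with each control period).
- robot.read_camera(name): name is "scene" or "top"; returns a dict with "color" (384x512x3 uint8, red, green, blue), "mtx" (3x3 intrinsics, pixels), "position" and "orientation" of the camera in the world. Camera axes: x right, y up, looking along -z (the intrinsics and any distortion apply to the point x, -y, -z); pixel columns grow to the right and rows downward; lengths in m; the calibration is good to about 2 mm. A picture is of the moment at which its call begins. There is no depth.
- robot.job_done(): hands the job in, once; it reports no verdict.
The state is a dict: "time": time; "joint_positions": joint angles; "dq": joint speeds; "joint_torque": joint torques, N m; "tool_pos": TCP position; "ee_rot": TCP orientation; "ft_force": force on the tool from outside, world axes, zero at the start; "torque": the same for the moment, N m; "grip_width": finger opening in m.
Only numpy, scipy, OpenCV 4.12 (cv2) and the standard library are available. Lean on these libraries where they do the work, as an engineer would, in place of code of your own. Each camera call takes 0.05 s, during which the arm holds its last target. There are 200 camera calls.

## Working session

There is one attempt and no reset: what is moved stays moved. The work goes in short steps, Python scripts to look and compute and a tool call to move; the robot and the scene stay as the last step left them, time stands still between calls to the robot, and variables do not carry over. Pictures are saved under pics/ and viewed, about 8 in all and at most 12, crops included, and the job is handed in when it is done.

Besides the shell and the picture viewer there is one more tool, called by a JSON object that holds its "op" and its "data", one argument or row to a line. jog_arm: Moves the arm, as the interface text tells. Its arguments: {"type":"object","properties":{"steps":{"type":"array","items":{"type":"number"}}},"required":["steps"]}

```bash
mkdir -p pics
python3 - <<'E'
from plant import robot
import cv2,numpy as np
s=robot.sense();print({k:np.round(v,3) for k,v in s.items()})
for n in("scene","top"):
    c=robot.read_camera(n);cv2.imwrite(f"pics/{n}0.png",cv2.resize(c["color"][:,:,::-1],(800,600)))
    print(n,c["mtx"],c["position"],c["orientation"],[k for k in c])
E
```

```text
{'time': np.float64(0.0), 'joint_positions': array([-1.231,  0.351,  1.652, -0.   ,  1.139, -0.085]), 'dq': array([-0.001, -0.001,  0.001,  0.   ,  0.001,  0.001]), 'joint_torque': array([-0.0000e+00, -4.9732e+01, -2.8526e+01,  7.0000e-02,  2.6000e-02,
       -0.0000e+00]), 'tool_pos': array([ 0.227, -0.501,  0.183]), 'ee_rot': array([-0.001,  0.978,  0.211, -0.   ]), 'ft_force': array([-0.401,  0.101, -0.561]), 'torque': array([ 0.011,  0.001, -0.02 ]), 'grip_width': np.float64(0.093)}
scene [[354.42938153   0.         249.50343362]
 [  0.         354.42938153 190.68563704]
 [  0.           0.           1.        ]] [ 0.92710704 -0.31800814  0.89766571] [0.87659112 0.25783048 0.11793603 0.38884771] ['color', 'mtx', 'position', 'orientation']
top [[465.51480161   0.         258.80313026]
 [  0.         465.51480161 191.032994  ]
 [  0.           0.           1.        ]] [0.23099113 0.01992112 1.5289652 ] [-0.69070894 -0.07792015  0.08156115  0.71428103] ['color', 'mtx', 'position', 'orientation']
```

View pics/scene0.png

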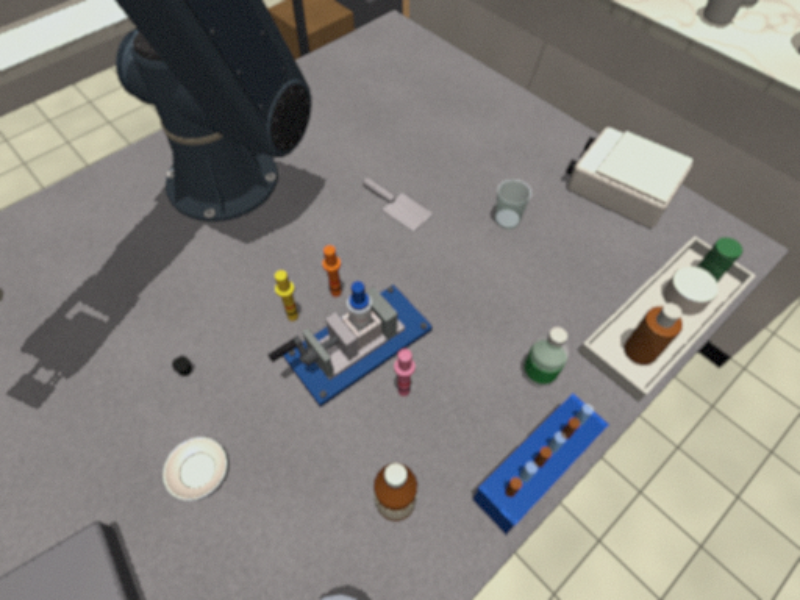

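View pics/top0.png

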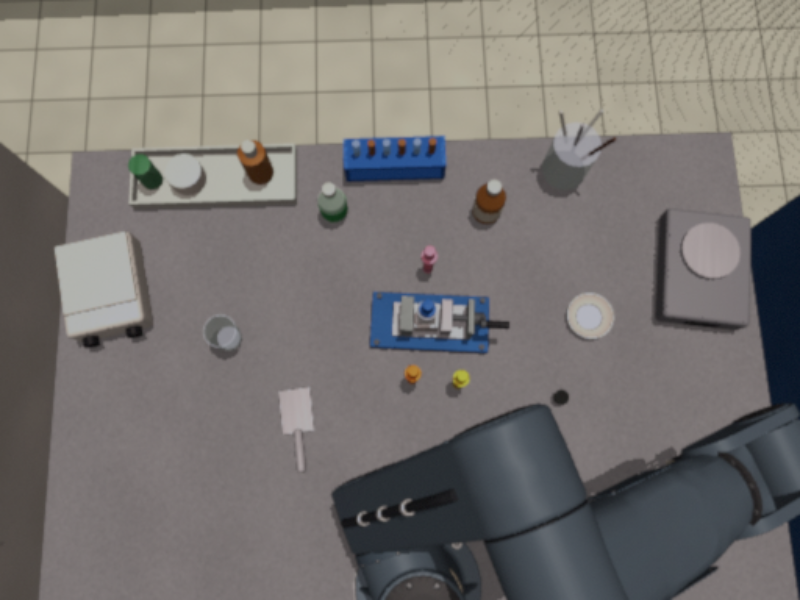

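The top view shows the clamp's blue plate at about (430,322), the knob at (428,308) and the black handle at (497,324), so clamp +y is roughly world +y (image left). The scene view shows the knob at (358,292) and the handle at (285,350). The pink, orange and yellow look-alikes stand nearby.

```bash
cat > h.py <<'E'
from plant import robot
import cv2,numpy as np
from scipy.spatial.transform import Rotation as R
def cam(n):
    c=robot.read_camera(n);w,x,y,z=c["orientation"];c["R"]=R.from_quat([x,y,z,w]).as_matrix();c["hsv"]=cv2.cvtColor(c["color"],cv2.COLOR_RGB2HSV);return c
def ray(c,p):
    v=np.linalg.solve(c["mtx"],[p[0],p[1],1]);return c["R"]@(v*[1,-1,-1])
def plane(c,p,z):
    d=ray(c,p);return c["position"]+d*(z-c["position"][2])/d[2]
def tri(c1,p1,c2,p2):
    a,b=ray(c1,p1),ray(c2,p2);t=np.linalg.lstsq(np.c_[a,-b],c2["position"]-c1["position"],rcond=None)[0]
    u,v=c1["position"]+a*t[0],c2["position"]+b*t[1];return (u+v)/2,np.linalg.norm(u-v)
def proj(c,P):
    q=c["R"].T@(np.asarray(P)-c["position"]);q=q*[1,-1,-1];q=c["mtx"]@q;return q[:2]/q[2]
def blobs(m,lo=8):
    n,l,s,ce=cv2.connectedComponentsWithStats(m.astype(np.uint8));return [(s[i],ce[i],l==i) for i in range(1,n) if s[i][4]>=lo]
E
python3 - <<'E'
from h import *
t=cam("top");s=cam("scene")
for n,c,(x0,y0,x1,y1) in(("top",t,(225,175,340,260)),("scene",s,(165,150,290,265))):
    h=c["hsv"];roi=np.zeros(h.shape[:2],bool);roi[y0:y1,x0:x1]=1
    for nm,m in(("blue",cv2.inRange(h,(100,120,40),(125,255,255))>0),("black",(h[...,2]<50))):
        for st,ce,mm in blobs(m&roi):
            r=cv2.minAreaRect(np.argwhere(mm)[:,::-1].astype(np.float32));print(n,nm,st,ce.round(1),np.round(cv2.boxPoints(r),1).tolist())
            if nm=="blue" and st[4]>300: print([plane(c,p,.02).round(4).tolist() for p in cv2.boxPoints(r)])
a=t["color"][170:260,225:345,::-1];b=s["color"][165:265,165:285,::-1]
cv2.imwrite("pics/c0.png",np.hstack([cv2.resize(a,(400,300),interpolation=2),cv2.resize(b,(360,300),interpolation=2)]))
E
```

```text
top blue [ 237  187   76   39 1267] [270.9 207.7] [[236.6999969482422, 221.8000030517578], [238.3000030517578, 186.6999969482422], [313.3999938964844, 190.1999969482422], [311.79998779296875, 225.3000030517578]]
[[0.4769, 0.0821, 0.02], [0.595, 0.0739, 0.02], [0.5747, -0.1755, 0.02], [0.4572, -0.1631, 0.02]]
top black [311 206  14   4  53] [317.9 207.5] [[311.0, 206.0], [324.0, 206.0], [324.0, 209.0], [311.0, 209.0]]
scene blue [224 180  12  18 151] [229.2 189.2] [[224.0, 180.0], [235.0, 180.0], [235.0, 197.0], [224.0, 197.0]]
scene blue [ 181  184   95   75 1384] [231.4 225.7] [[180.60000610351562, 226.3000030517578], [253.1999969482422, 176.3000030517578], [276.29998779296875, 209.8000030517578], [203.60000610351562, 259.70001220703125]]
[[0.4599, -0.1614, 0.02], [0.4703, 0.1019, 0.02], [0.6007, 0.0717, 0.02], [0.5805, -0.1747, 0.02]]
scene blue [202 210   8   7  31] [205.7 213.2] [[201.1999969482422, 213.39999389648438], [208.39999389648438, 209.8000030517578], [210.0, 213.0], [202.8000030517578, 216.60000610351562]]
scene black [173 218  18  12  78] [181.  223.8] [[172.10000610351562, 226.5], [187.6999969482422, 217.1999969482422], [190.0, 221.0], [174.39999389648438, 230.39999389648438]]
```

View pics/c0.png

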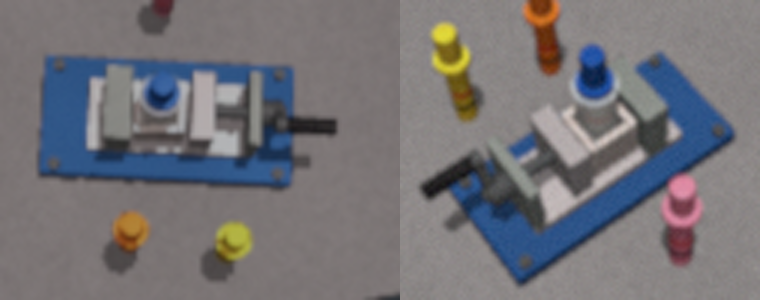

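Run:
```python
from h import *
t=cam("top");s=cam("scene")
print("handle",tri(t,(317.9,207.5),s,(181.,223.8)))
print("knob",tri(t,(273.4,196.5),s,(229.3,183)))
h=t["hsv"];m=cv2.inRange(h,(100,120,40),(125,255,255))>0
m[:, :262]=0;m[:,285:]=0;m[:190]=0;m[206:]=0
print([(a.tolist(),b.round(1)) for a,b,_ in blobs(m)])
for p in((273.4,196),(273.4,197.5)):print(plane(t,p,.17))
for p in((229.3,182),(229.3,184)):print(plane(s,p,.183))
yaw=np.radians(-4.6);Y=np.array([-np.sin(yaw),np.cos(yaw),0]);X=np.array([np.cos(yaw),np.sin(yaw),0])
P,_=tri(t,(317.9,207.5),s,(181.,223.8));C=np.array([.526,-.0457,0]);d=P-C;print("vise frame rel plate centre",d@X,d@Y,d[2])
K,_=tri(t,(273.4,196.5),s,(229.3,183));d=K-C;print("knob",d@X,d@Y,d[2])
for nm,lo,hi in(("yellow",(25,120,80),(35,255,255)),("orange",(5,180,120),(18,255,255)),("pink",(165,80,80),(179,255,255))):
  for n,c,(x0,y0,x1,y1) in(("top",t,(240,150,310,255)),("scene",s,(165,150,270,260))):
    m=cv2.inRange(c["hsv"],lo,hi)>0;r=np.zeros_like(m);r[y0:y1,x0:x1]=1
    for a,b,_ in blobs(m&r,15):print(nm,n,a,b.round(1))
```

```text
handle (array([ 0.50001125, -0.17347034,  0.10606341]), np.float64(0.0034383910606094956))
knob (array([ 0.52534674, -0.03261364,  0.176078  ]), np.float64(0.006052739938807764))
[([266, 190, 19, 13, 129], array([273.8, 194.6]))]
[ 0.5266473  -0.03553674  0.17      ]
[ 0.52206614 -0.03535003  0.17      ]
[ 0.52830953 -0.03075944  0.183     ]
[ 0.5328081  -0.03457113  0.183     ]
vise frame rel plate centre -0.01565799463403957 -0.1294430481098784 0.10606340657231866
knob -0.0017006723149848954 0.012991820600472749 0.17607800426165005
yellow top [290 237  10  11  78] [294.9 241.5]
yellow scene [176 173   8   8  48] [179.4 176.2]
yellow scene [176 180  12  10  65] [181.9 185.6]
orange top [260 235   8  10  44] [263.1 239.4]
orange scene [207 158  10  16 100] [211.2 166.2]
pink top [270 162   8  10  51] [273.2 166.7]
pink scene [253 223  12  30 249] [258.3 236.9]
```

{"op": "jog_arm", "data": {
  "steps": [0.03,-0.014,0,-0.08,0.093,0.06,-0.029,0,-0.165,0.093,0.09,-0.043,0,-0.25,0.093,0.12,-0.058,0,-0.33,0.093,0.15,-0.072,0,-0.41,0.093,0.18,-0.087,0,-0.49,0.093,0.21,-0.101,0,-0.58,0.093,0.24,-0.116,0,-0.66,0.093]
}}

```text
time: 0.97
tool_pos: [0.3984, -0.2951, 0.1831]
ee_rot: [-0.0, 0.855, 0.518, 0.0]
ft_force: [0.6, -1.0, 0.4]
grip_width: 0.0932
```

{"op": "jog_arm", "data": {
  "steps": [0.03,0.007,0,-0.09,0.093,0.06,0.013,0,-0.18,0.093,0.09,0.02,0,-0.27,0.093,0.12,0.026,0,-0.35,0.07,0.14,0.03,0,-0.4,0.06,0.155,0.034,0,-0.4,0.06,0.155,0.034,0,-0.4,0.06]
}}

```text
time: 1.55
tool_pos: [0.5016, -0.1716, 0.1831]
ee_rot: [-0.0, 0.735, 0.679, 0.0]
ft_force: [0.6, -0.1, 0.3]
grip_width: 0.0708
```

Run:
```python
from h import *
t=cam("top");s=cam("scene");q=robot.sense();w,x,y,z=q["ee_rot"];M=R.from_quat([x,y,z,w]).as_matrix()
print(q["time"],q["tool_pos"].round(4),M.round(3).tolist(),q["joint_positions"].round(2))
for g in((.5,-.1735,.106),):print(proj(s,g),proj(t,g))
cv2.imwrite("pics/c1.png",cv2.resize(s["color"][140:270,130:300,::-1],(680,520),interpolation=2))
```

```text
1.65 [ 0.5002 -0.1734  0.183 ] [[0.081, 0.997, -0.0], [0.997, -0.081, 0.0], [0.0, -0.0, -1.0]] [-0.42  0.31  1.7  -0.    1.12 -0.34]
[180.31527613 223.99210466] [317.38617437 207.30968822]
```

View pics/c1.png

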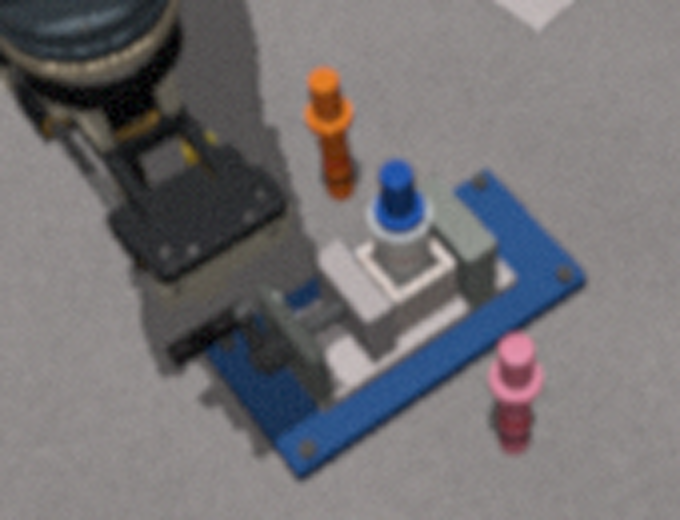

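The gripper is directly above the black handle (208,335 in this crop), with its axes aligned to the clamp: tool x is clamp +y and tool y is clamp +x. I descend and close.

{"op": "jog_arm", "data": {
  "steps": [0,0,0.03,0,0.06,0,0,0.06,0,0.06,0,0,0.085,0,0.06,0,0,0.096,0,0.06,0,0,0.096,0,0.06,0,0,0.096,0,0.03,0,0,0.096,0,0,0,0,0.096,0,0]
}}

```text
time: 2.32
tool_pos: [0.5009, -0.1739, 0.0885]
ee_rot: [0.001, 0.735, 0.678, 0.0]
ft_force: [0.8, -0.1, -0.1]
grip_width: 0.0447
```

{"op": "jog_arm", "data": {
  "steps": [0,0,0,0,0,0,0,0,0,0,0,0,0,0,0,0,0,0,0,0]
}}

```text
time: 2.65
tool_pos: [0.501, -0.1739, 0.0888]
ee_rot: [0.001, 0.735, 0.678, 0.0]
ft_force: [-0.1, -0.4, -0.1]
grip_width: 0.0182
```

{"op": "jog_arm", "data": {
  "steps": [0,0,0,0,0,0,0,0,0,0,0,0,0,0,0]
}}

```text
time: 2.9
tool_pos: [0.501, -0.1739, 0.0888]
ee_rot: [0.001, 0.735, 0.678, 0.0]
ft_force: [-0.0, 0.4, -0.1]
grip_width: 0.0009
```

The fingers shut to 0.9 mm, so they missed the handle. I look again.

Run:
```python
from h import *
t=cam("top");s=cam("scene")
print(proj(s,(.501,-.1739,.0888)),proj(t,(.501,-.1739,.0888)))
a=t["color"][165:255,235:335,::-1];b=s["color"][175:265,150:250,::-1]
cv2.imwrite("pics/c2.png",np.hstack([cv2.resize(a,(400,360),interpolation=2),cv2.resize(b,(400,360),interpolation=2)]))
```

```text
[181.56573825 227.47822613] [316.81596552 208.03204384]
```

View pics/c2.png

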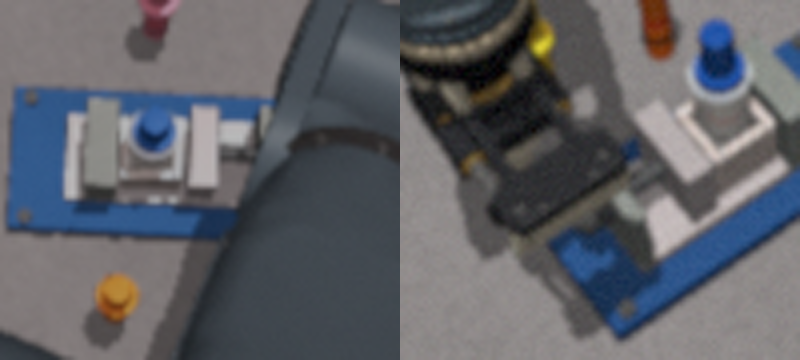

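{"op": "jog_arm", "data": {
  "steps": [0,0,0,0,0.093,0,0,0,0,0.093,0,0,0,0,0.093,0,0,0,0,0.093,0,0,-0.04,0,0.093,0,0,-0.08,0,0.093,-0.035,0,-0.1,0,0.093,-0.06,0,-0.1,0,0.093]
}}

```text
time: 3.67
tool_pos: [0.498, -0.2355, 0.194]
ee_rot: [0.005, 0.734, 0.679, 0.002]
ft_force: [1.6, -0.1, 1.0]
grip_width: 0.049
```

{"op": "jog_arm", "data": {
  "steps": [-0.03,0,0,0,0.093,-0.05,0,0,0,0.093,-0.05,0,0,0,0.093]
}}

```text
time: 3.92
tool_pos: [0.4936, -0.2885, 0.1944]
ee_rot: [0.006, 0.735, 0.678, 0.001]
ft_force: [0.2, -0.0, -0.3]
grip_width: 0.0692
```

Run:
```python
from h import *
t=cam("top");s=cam("scene");q=robot.sense();print(q["time"],q["tool_pos"].round(4))
for c,(x0,y0,x1,y1) in((s,(165,205,225,250)),):
    for a,b,_ in blobs((c["hsv"][...,2]<50)&np.pad(np.ones((y1-y0,x1-x0),bool),((y0,384-y1),(x0,512-x1)))):print(a,b.round(1))
a=t["color"][165:255,255:355,::-1];b=s["color"][175:265,150:250,::-1]
cv2.imwrite("pics/c3.png",np.hstack([cv2.resize(a,(400,360),interpolation=2),cv2.resize(b,(400,360),interpolation=2)]))
```

```text
4.0167 [ 0.4937 -0.2854  0.1939]
[172 218  19  13  80] [180.4 224.2]
```

View pics/c3.png

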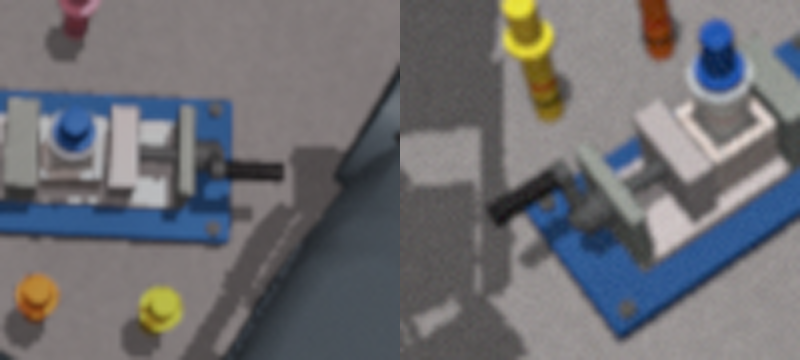

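The handle is unmoved, at (180,224) in the scene frame, yet both rays put it inside the grasp. I'll check the hand-eye agreement by marking the computed TCP and finger points in the scene view.

Run:
```python
from h import *
s=cam("scene");q=robot.sense();w,x,y,z=q["ee_rot"];M=R.from_quat([x,y,z,w]).as_matrix();p=q["tool_pos"];print(p,q["grip_width"])
S=4;x0,y0,x1,y1=50,110,240,255
im=cv2.resize(s["color"][y0:y1,x0:x1,::-1],None,fx=S,fy=S,interpolation=2)
g=q["grip_width"]/2
for v,col in(((0,0,0),(0,0,255)),((0,g,0),(0,255,0)),((0,-g,0),(255,255,0)),((0,.094,-.084),(255,0,255)),((0,-.094,-.084),(255,0,255)),((.037,.094,-.084),(0,165,255))):
    u=((proj(s,p+M@np.array(v))-[x0,y0])*S).astype(int);print(v,u);cv2.circle(im,tuple(map(int,u)),4,col,2)
cv2.imwrite("pics/c4.png",im)
```

```text
[ 0.4938457  -0.28471821  0.19392817] 0.08097654186210486
(0, 0, 0) [322 495]
(0, 0.04048827093105243, 0) [357 549]
(0, -0.04048827093105243, 0) [289 444]
(0, 0.094, -0.084) [363 557]
(0, -0.094, -0.084) [195 297]
(0.037, 0.094, -0.084) [432 513]
```

View pics/c4.png

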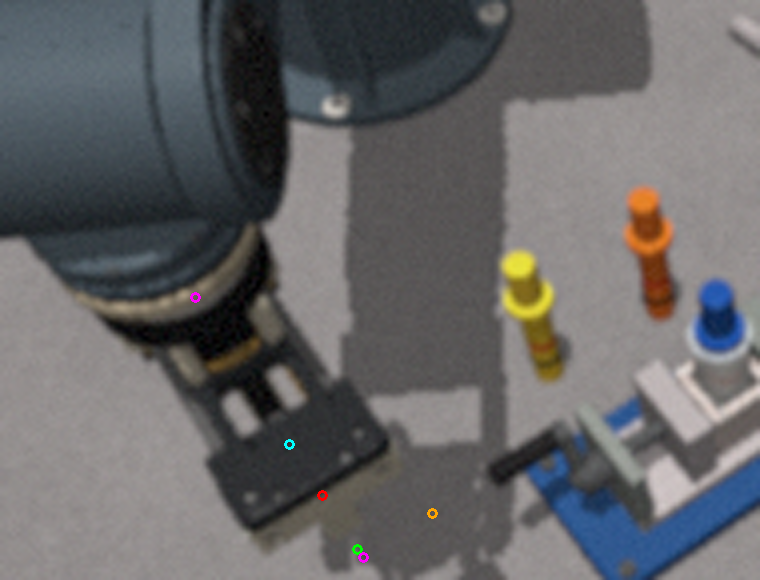

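The expected finger positions (green, 357,549, and cyan, 289,444) don't clearly match visible fingers. I'll close the gripper here and see what changes in the picture.

Run:
```python
from h import *
np.save("open.npy",cam("scene")["color"])
```

{"op": "jog_arm", "data": {
  "steps": [0,0,0,0.12,0,0,0,0,0.24,0,0,0,0,0.36,0,0,0,0,0.48,0,0,0,0,0.6,0,0,0,0,0.72,0,0,0,0,0.84,0,0,0,0,0.96,0]
}}

```text
time: 4.78
tool_pos: [0.4942, -0.2832, 0.194]
ee_rot: [0.003, 0.965, 0.261, 0.004]
ft_force: [0.7, 1.3, -1.0]
grip_width: 0.0408
```

{"op": "jog_arm", "data": {
  "steps": [0,0,0,0.12,0.04,0,0,0,0.24,0.04,0,0,0,0.36,0.04,0,0,0,0.48,0.04,0,0,0,0.6,0.04,0,0,0,0.6,0.04]
}}

```text
time: 5.28
tool_pos: [0.4944, -0.2821, 0.1939]
ee_rot: [0.002, 0.999, -0.038, 0.004]
ft_force: [-0.2, -0.2, -0.4]
grip_width: 0.04
```

Run:
```python
from h import *
s=cam("scene");q=robot.sense();w,x,y,z=q["ee_rot"];M=R.from_quat([x,y,z,w]).as_matrix();p=q["tool_pos"];print(q["time"],p,q["grip_width"],M.round(3).tolist(),q["joint_positions"].round(2))
S=4;x0,y0,x1,y1=50,110,240,255
im=cv2.resize(s["color"][y0:y1,x0:x1,::-1],None,fx=S,fy=S,interpolation=2)
g=q["grip_width"]/2
for v,col in(((0,0,0),(0,0,255)),((0,g,0),(0,255,0)),((0,-g,0),(255,255,0)),((0,.094,-.084),(255,0,255)),((0,-.094,-.084),(255,0,255)),((0,0,-.4),(0,165,255))):
    u=((proj(s,p+M@np.array(v))-[x0,y0])*S).astype(int);print(v,u);cv2.circle(im,tuple(map(int,u)),4,col,2)
cv2.imwrite("pics/c5.png",im)
```

```text
5.3333 [ 0.49432791 -0.28223482  0.19393588] 0.03996375930786046 [[0.998, -0.069, 0.008], [-0.069, -0.998, -0.004], [0.009, 0.004, -1.0]] [-0.6   0.37  1.6   0.    1.17  1.04]
(0, 0, 0) [327 493]
(0, 0.01998187965393023, 0) [294 513]
(0, -0.01998187965393023, 0) [359 473]
(0, 0.094, -0.084) [100 523]
(0, -0.094, -0.084) [442 320]
(0, 0, -0.4) [-35 -80]
```

View pics/c5.png

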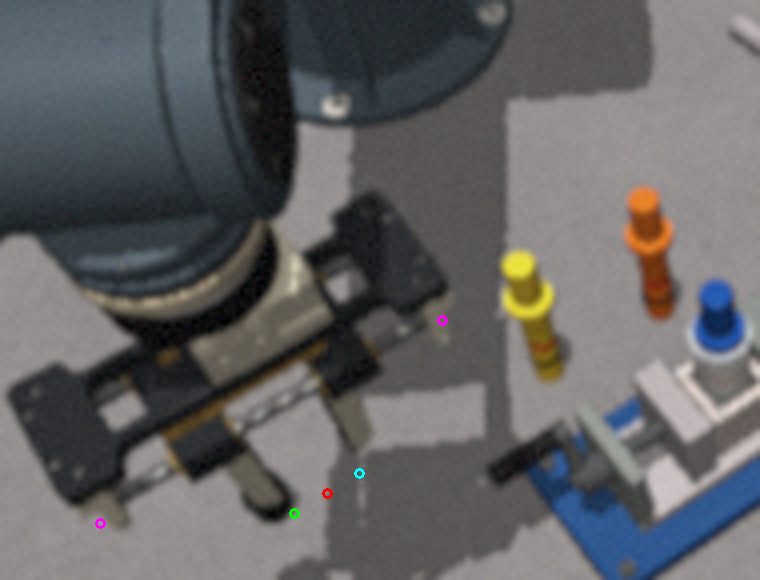

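Now it's clear. The fingertips (268,503 and 358,450) appear noticeably higher along the tool axis than the reported TCP, roughly 13 to 24 mm, which explains the miss above the handle. The black blob at (266,495) is the stopper behind. I'll rotate back, open wide and go about 20 mm deeper; this is safe under either reading.

{"op": "jog_arm", "data": {
  "steps": [0,0,0,-0.12,0.093,0,0,0,-0.24,0.093,0,0,0,-0.36,0.093,0,0,0,-0.48,0.093,0,0,0,-0.6,0.093,0,-0.02,0,-0.72,0.093,0,-0.05,0,-0.84,0.093,-0.002,-0.08,0,-0.96,0.093]
}}

```text
time: 6.0
tool_pos: [0.4978, -0.2011, 0.1935]
ee_rot: [0.004, 0.9, 0.435, 0.003]
ft_force: [0.9, 0.8, 0.2]
grip_width: 0.0889
```

{"op": "jog_arm", "data": {
  "steps": [0,0,0,-0.12,0.093,0,0,0,-0.24,0.093,0,0,0,-0.36,0.093,0,0,0,-0.48,0.093,0,0,0,-0.58,0.093,0,0,0,-0.58,0.093,0,0,0,-0.58,0.093]
}}

```text
time: 6.58
tool_pos: [0.4979, -0.2007, 0.1935]
ee_rot: [0.004, 0.738, 0.675, 0.002]
ft_force: [-1.2, -0.2, -0.4]
grip_width: 0.093
```

{"op": "jog_arm", "data": {
  "steps": [0.027,0,0,0,0.093,0.027,0,0.04,0,0.093,0.027,0,0.08,0,0.093,0.027,0,0.105,0,0.093,0.027,0,0.115,0,0.08,0.027,0,0.124,0,0.05,0.027,0,0.124,0,0,0.027,0,0.124,0,0]
}}

```text
time: 7.25
tool_pos: [0.502, -0.1746, 0.0704]
ee_rot: [0.005, 0.738, 0.675, 0.002]
ft_force: [0.4, 0.5, 1.0]
grip_width: 0.0708
```

{"op": "jog_arm", "data": {
  "steps": [0,0,0,0,0,0,0,0,0,0,0,0,0,0,0,0,0,0,0,0,0,0,0,0,0,0,0,0,0,0]
}}

```text
time: 7.75
tool_pos: [0.5021, -0.1747, 0.0706]
ee_rot: [0.005, 0.738, 0.675, 0.002]
ft_force: [-1.5, -0.4, -0.7]
grip_width: 0.0309
```

{"op": "jog_arm", "data": {
  "steps": [0,0,0,0,0,0,0,0,0,0,0,0,0,0,0,0,0,0,0,0,0,0,0,0,0]
}}

```text
time: 8.17
tool_pos: [0.5016, -0.1746, 0.0705]
ee_rot: [0.005, 0.738, 0.675, 0.002]
ft_force: [-4.3, 0.6, 1.7]
grip_width: 0.0147
```

Holding, but 14.7 mm is less than the 16 mm diameter, so the tips may only pinch its upper side. I regrasp 10 mm deeper.

{"op": "jog_arm", "data": {
  "steps": [0,0,0,0,0.04,0,0,0,0,0.04,0,0,0.005,0,0.04,0,0,0.01,0,0.03,0,0,0.01,0,0,0,0,0.01,0,0,0,0,0.01,0,0,0,0,0.01,0,0]
}}

```text
time: 8.83
tool_pos: [0.5016, -0.1746, 0.0604]
ee_rot: [0.005, 0.738, 0.675, 0.002]
ft_force: [0.2, -0.2, -1.7]
grip_width: 0.0154
```

{"op": "jog_arm", "data": {
  "steps": [0,0,0,0,0,0,0,0,0,0,0,0,0,0,0]
}}

```text
time: 9.08
tool_pos: [0.5016, -0.1746, 0.0604]
ee_rot: [0.005, 0.738, 0.675, 0.002]
ft_force: [0.2, -1.1, -1.8]
grip_width: 0.0152
```

{"op": "jog_arm", "data": {
  "steps": [0,0.0035,-0.001,0,0,0,0.0073,-0.002,0,0,0,0.011,-0.003,0,0,0,0.0148,-0.003,0,0,0,0.0185,-0.003,0,0,0,0.0223,-0.002,0,0]
}}

```text
time: 9.58
tool_pos: [0.5244, -0.1766, 0.0628]
ee_rot: [0.005, 0.738, 0.675, 0.002]
ft_force: [-2.0, 2.9, 3.6]
grip_width: 0.0152
```

Run:
```python
from plant import robot
s=robot.sense();print(s["tool_pos"],s["ft_force"],s["torque"],s["grip_width"])
```

```text
[ 0.52442692 -0.17656049  0.06279633] [-1.97432937  2.87874879  3.62600295] [ 0.33739271  0.26019634 -0.00926973] 0.015225464775950838
```

{"op": "jog_arm", "data": {
  "steps": [0,0.0073,0.002,0,0,0,0.0139,0.0055,0,0,0,0.0197,0.0105,0,0,0,0.0244,0.0165,0,0,0,0.0279,0.023,0,0,0,0.0299,0.0305,0,0]
}}

```text
time: 10.08
tool_pos: [0.5546, -0.1789, 0.0317]
ee_rot: [0.004, 0.738, 0.675, 0.002]
ft_force: [-7.7, 3.7, 1.0]
grip_width: 0.0149
```

{"op": "jog_arm", "data": {
  "steps": [0,-0.0005,0.0076,0,0,0,-0.0015,0.015,0,0,0,-0.003,0.0205,0,0,0,-0.0038,0.0223,0,0]
}}

```text
time: 10.42
tool_pos: [0.5509, -0.1786, 0.0085]
ee_rot: [0.004, 0.738, 0.675, 0.002]
ft_force: [-2.5, 2.5, 4.0]
grip_width: 0.0152
```

{"op": "jog_arm", "data": {
  "steps": [0,-0.0022,0.0023,0,0,0,-0.0045,0.0055,0,0,0,-0.007,0.0084,0,0,0,-0.007,0.0084,0,0]
}}

```text
time: 10.75
tool_pos: [0.546, -0.1783, 0.001]
ee_rot: [0.006, 0.738, 0.674, 0.003]
ft_force: [6.5, 4.0, 5.6]
grip_width: 0.015
```

{"op": "jog_arm", "data": {
  "steps": [0,-0.002,0.0018,0,0,0,-0.003,0.0026,0,0,0,-0.003,0.0026,0,0]
}}

```text
time: 11.0
tool_pos: [0.5457, -0.1784, 0.0002]
ee_rot: [0.009, 0.738, 0.674, 0.005]
ft_force: [5.2, 6.1, 11.3]
grip_width: 0.015
```

The resistance rose to about 12 N, but part of it may be the tips touching the bench (reported z is about 0). I regrasp 9 mm higher and push again to check.

{"op": "jog_arm", "data": {
  "steps": [0,0,0,0,0.035,0,0,0,0,0.035,0,0,-0.005,0,0.035,0,0,-0.009,0,0.03,0,0,-0.009,0,0,0,0,-0.009,0,0,0,0,-0.009,0,0,0,0,-0.009,0,0]
}}

```text
time: 11.67
tool_pos: [0.5478, -0.179, 0.0099]
ee_rot: [0.011, 0.738, 0.674, 0.006]
ft_force: [9.0, 0.6, -0.4]
grip_width: 0.0154
```

{"op": "jog_arm", "data": {
  "steps": [0,0,0,0,0,0,0,0,0,0,0,-0.001,0.001,0,0,0,-0.002,0.0018,0,0,0,-0.003,0.0026,0,0,0,-0.003,0.0026,0,0]
}}

```text
time: 12.17
tool_pos: [0.5469, -0.1791, 0.0082]
ee_rot: [0.013, 0.739, 0.674, 0.008]
ft_force: [7.4, 2.9, 5.7]
grip_width: 0.0151
```

{"op": "jog_arm", "data": {
  "steps": [0,-0.002,0.002,0,0,0,-0.004,0.0035,0,0,0,-0.004,0.0035,0,0,0,-0.004,0.0035,0,0]
}}

```text
time: 12.5
tool_pos: [0.5454, -0.179, 0.0061]
ee_rot: [0.015, 0.739, 0.674, 0.009]
ft_force: [7.5, 5.4, 11.3]
grip_width: 0.0153
```

Resistance is now about 13 N, roughly 11 N above idle, so the clamp is firmly tight. Releasing and lifting.

{"op": "jog_arm", "data": {
  "steps": [0,0,0,0,0.05,0,0,0,0,0.06,0,0,0,0,0.08,0,0,-0.03,0,0.093,0,0,-0.07,0,0.093,0,0,-0.11,0,0.093,0,0,-0.15,0,0.093,0,0,-0.19,0,0.093]
}}

```text
time: 13.17
tool_pos: [0.5377, -0.1769, 0.1973]
ee_rot: [0.014, 0.739, 0.674, 0.009]
ft_force: [1.3, -0.2, 0.5]
grip_width: 0.0637
```

{"op": "jog_arm", "data": {
  "steps": [-0.03,0,-0.04,0,0.093,-0.07,0,-0.04,0,0.06,-0.11,0,-0.04,0,0.045,-0.11,0,-0.04,0,0.04]
}}

```text
time: 13.5
tool_pos: [0.525, -0.2914, 0.2382]
ee_rot: [0.015, 0.74, 0.673, 0.008]
ft_force: [0.8, -0.4, -1.7]
grip_width: 0.0596
```

Run:
```python
from h import *
t=cam("top");s=cam("scene");q=robot.sense();w,x,y,z=q["ee_rot"];M=R.from_quat([x,y,z,w]).as_matrix();p=q["tool_pos"];print(q["time"],p,q["grip_width"],M.round(4).tolist(),q["ft_force"])
for n,c,(x0,y0,x1,y1) in(("top",t,(262,188,286,206)),("scene",s,(218,170,242,200))):
    m=cv2.inRange(c["hsv"],(100,120,40),(125,255,255))>0;r=np.zeros_like(m);r[y0:y1,x0:x1]=1
    print(n,[(a.tolist(),b.round(1)) for a,b,_ in blobs(m&r)])
a=t["color"][165:255,235:335,::-1];b=s["color"][150:240,180:280,::-1]
cv2.imwrite("pics/c6.png",np.hstack([cv2.resize(a,(400,360),interpolation=2),cv2.resize(b,(400,360),interpolation=2)]))
```

```text
13.6 [ 0.52529436 -0.28723868  0.23705247] 0.051649389656214725 [[0.0944, 0.9951, 0.0302], [0.9955, -0.0942, -0.0087], [-0.0058, 0.0309, -0.9995]] [-0.3246748   1.8067555  -0.31545547]
top [([264, 188, 22, 15, 150], array([273.3, 193.7]))]
scene [([225, 180, 11, 17, 148], array([229.8, 188.8]))]
```

View pics/c6.png

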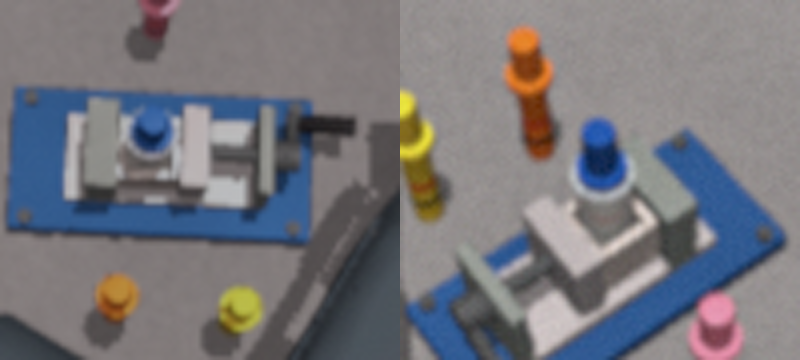

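The view shows the jaw against the foot and the crank past the horizontal. The knob top is at about (273.5,194.3) in top and (229.5,182) in scene. I compute the knob position.

Run:
```python
from h import *
t=cam("top");s=cam("scene")
for n,c in(("top",t),("scene",s)):
    h=c["hsv"].astype(int);x0,y0,x1,y1=(262,186,286,208) if n=="top" else (218,170,242,202)
    m=cv2.inRange(c["hsv"],(100,120,40),(125,255,255))>0;r=np.zeros_like(m);r[y0:y1,x0:x1]=1;m&=r
    for j in range(y0,y1):
        k=np.where(m[j])[0]
        if len(k):print(n,j,k.min(),k.max(),len(k),c["color"][j,k.min():k.max()+1,2].tolist() if n=="top" else "")
print(tri(t,(273.5,194.3),s,(229.5,182)))
for P in((.527,-.033,.183),(.530,-.033,.183),(.527,-.033,.137),(.530,-.033,.137),(.53,-.033,.145)):print(P,proj(t,P).round(1),proj(s,P).round(1))
```

```text
top 188 262 267 4 [134, 131, 129, 129, 129, 127]
top 189 265 285 21 [136, 138, 138, 138, 140, 139, 139, 139, 139, 140, 139, 138, 138, 137, 137, 137, 141, 143, 137, 132, 131]
top 190 266 285 20 [138, 138, 139, 140, 140, 140, 141, 141, 140, 140, 140, 139, 138, 138, 138, 141, 143, 142, 141, 140]
top 191 266 280 15 [138, 138, 139, 140, 145, 144, 150, 151, 146, 142, 141, 139, 139, 138, 136]
top 192 266 279 12 [138, 139, 144, 145, 153, 153, 159, 160, 157, 154, 150, 144, 139, 137]
top 193 270 279 9 [158, 160, 162, 162, 162, 163, 158, 151, 146, 139]
top 194 269 276 8 [150, 157, 162, 163, 165, 165, 164, 155]
top 195 269 276 8 [138, 150, 162, 165, 166, 167, 165, 150]
top 196 269 277 9 [117, 133, 157, 165, 166, 166, 163, 142, 158]
top 197 268 277 10 [124, 88, 94, 130, 151, 156, 153, 140, 135, 157]
top 198 268 277 10 [119, 85, 70, 83, 112, 121, 112, 98, 138, 163]
top 199 269 276 8 [93, 77, 66, 66, 69, 72, 97, 149]
top 200 269 276 8 [104, 91, 80, 72, 72, 90, 130, 158]
top 201 270 275 6 [102, 97, 92, 95, 126, 145]
top 202 272 273 2 [112, 113]
scene 180 228 231 4 
scene 181 226 232 7 
scene 182 226 232 7 
scene 183 226 233 8 
scene 184 226 233 8 
scene 185 226 232 7 
scene 186 226 232 7 
scene 187 226 233 8 
scene 188 226 235 10 
scene 189 225 235 11 
scene 190 225 235 11 
scene 191 225 235 11 
scene 192 225 235 11 
scene 193 225 235 11 
scene 194 225 235 11 
scene 195 226 234 9 
scene 196 227 233 7 
(array([ 0.52937326, -0.03354126,  0.18605222]), np.float64(0.004273520058254155))
(0.527, -0.033, 0.183) [272.7 195. ] [228.3 182.2]
(0.53, -0.033, 0.183) [272.6 194. ] [229.  182.9]
(0.527, -0.033, 0.137) [272.2 198.2] [229.3 192.4]
(0.53, -0.033, 0.137) [272.2 197.3] [230.  193.1]
(0.53, -0.033, 0.145) [272.3 196.7] [229.9 191.4]
```

{"op": "jog_arm", "data": {
  "steps": [0.035,-0.002,0,0,0.05,0.07,-0.005,0,0,0.05,0.105,-0.008,-0.001,0,0.05,0.14,-0.01,-0.001,0,0.05,0.175,-0.013,-0.001,0,0.05,0.21,-0.016,-0.002,0,0.05,0.24,-0.018,-0.002,0,0.05,0.252,-0.019,-0.002,0,0.05]
}}

```text
time: 14.37
tool_pos: [0.5293, -0.0282, 0.2371]
ee_rot: [0.013, 0.737, 0.675, 0.008]
ft_force: [0.3, -0.7, 0.6]
grip_width: 0.0499
```

{"op": "jog_arm", "data": {
  "steps": [0,0,0,0,0.05]
}}

```text
time: 14.45
tool_pos: [0.5289, -0.0256, 0.237]
ee_rot: [0.013, 0.736, 0.677, 0.008]
ft_force: [-1.2, -0.5, -0.2]
grip_width: 0.0501
```

Run:
```python
from h import *
q=robot.sense();w,x,y,z=q["ee_rot"];M=R.from_quat([x,y,z,w]).as_matrix();p=q["tool_pos"];print(q["time"],p,q["grip_width"],M.round(4).tolist())
print((M.T@(np.array([.530,-.034,.145])-p)).round(4),(M.T@(np.array([.530,-.034,.123])-p)).round(4))
```

```text
14.45 [ 0.52889566 -0.02559359  0.23697105] 0.05010475795649763 [[0.0841, 0.996, 0.0295], [0.9964, -0.084, -0.0072], [-0.0047, 0.03, -0.9995]]
[-0.0078 -0.001   0.092 ] [-0.0077 -0.0016  0.114 ]
```

{"op": "jog_arm", "data": {
  "steps": [-0.005,0,0.01,0,0.05,-0.008,-0.001,0.035,0,0.05,-0.008,-0.001,0.065,0,0.05,-0.008,-0.001,0.09,0,0.05,-0.008,-0.001,0.105,0,0.05,-0.008,-0.002,0.111,0,0.05,-0.008,-0.002,0.114,0,0.05,-0.008,-0.002,0.114,0,0.05]
}}

```text
time: 15.12
tool_pos: [0.5295, -0.035, 0.1227]
ee_rot: [0.013, 0.736, 0.676, 0.008]
ft_force: [-0.3, -0.0, 0.3]
grip_width: 0.0498
```

Run:
```python
from h import *
s=cam("scene");q=robot.sense();print(q["time"],q["tool_pos"],q["ee_rot"],q["ft_force"],q["grip_width"])
b=s["color"][110:240,160:300,::-1];cv2.imwrite("pics/c7.png",cv2.resize(b,None,fx=5,fy=4.6,interpolation=2))
```

```text
15.1667 [ 0.52986036 -0.03486919  0.12344974] [0.01292521 0.73631991 0.67645588 0.00856625] [-0.45211682 -0.00727418 -0.58978775] 0.0501656615136684
```

View pics/c7.png

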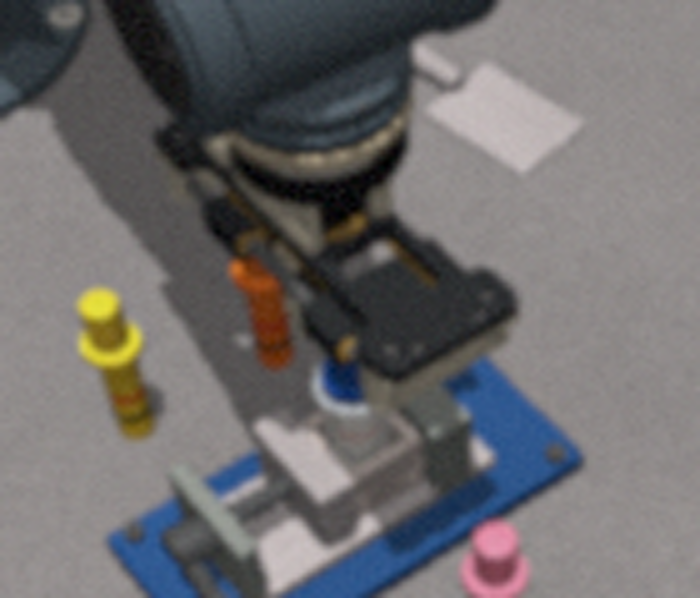

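The gripper straddles the knob; the flange shows at (345,385) with nothing else touched. Closing.

{"op": "jog_arm", "data": {
  "steps": [0,0,0,0,0,0,0,0,0,0,0,0,0,0,0,0,0,0,0,0]
}}

```text
time: 15.5
tool_pos: [0.5301, -0.0349, 0.1239]
ee_rot: [0.013, 0.736, 0.676, 0.009]
ft_force: [-0.2, -0.4, -0.1]
grip_width: 0.0278
```

{"op": "jog_arm", "data": {
  "steps": [0,0,0,0,0,0,0,0,0,0]
}}

```text
time: 15.67
tool_pos: [0.5298, -0.0348, 0.124]
ee_rot: [0.013, 0.736, 0.677, 0.009]
ft_force: [-1.9, -0.6, 1.4]
grip_width: 0.0215
```

{"op": "jog_arm", "data": {
  "steps": [0,0,0,0,0,0,0,0,0,0]
}}

```text
time: 15.83
tool_pos: [0.5297, -0.0348, 0.124]
ee_rot: [0.013, 0.736, 0.677, 0.009]
ft_force: [-1.3, 0.6, 1.2]
grip_width: 0.0214
```

{"op": "jog_arm", "data": {
  "steps": [0,0,0,0,0,0,0,0,0,0]
}}

```text
time: 16.0
tool_pos: [0.5297, -0.0348, 0.124]
ee_rot: [0.013, 0.736, 0.677, 0.009]
ft_force: [-0.2, 0.3, -0.4]
grip_width: 0.0214
```

{"op": "jog_arm", "data": {
  "steps": [0,0,-0.003,0,0,0,0,-0.006,0,0,0,0.0003,-0.009,0,0,0,0.0003,-0.012,0,0]
}}

```text
time: 16.33
tool_pos: [0.5295, -0.0347, 0.1363]
ee_rot: [0.013, 0.736, 0.677, 0.008]
ft_force: [-0.7, -0.3, -1.8]
grip_width: 0.0215
```

Run:
```python
from h import *
q=robot.sense();w,x,y,z=q["ee_rot"];M=R.from_quat([x,y,z,w]).as_matrix();print(q["tool_pos"].round(4),M.round(4).tolist(),q["ft_force"].round(1),q["torque"].round(2))
```

```text
[ 0.5295 -0.0347  0.1363] [[0.0843, 0.996, 0.0298], [0.9964, -0.0841, -0.0075], [-0.005, 0.0303, -0.9995]] [-0.7 -0.3 -1.8] [ 0.04  0.15 -0.04]
```

{"op": "jog_arm", "data": {
  "steps": [0,0,-0.003,0,0,0,0.0002,-0.006,0,0,0,0.0003,-0.01,0,0,0,0.0004,-0.014,0,0,0,0.0005,-0.018,0,0,0,0.0006,-0.021,0,0]
}}

```text
time: 16.83
tool_pos: [0.5296, -0.0346, 0.1578]
ee_rot: [0.013, 0.736, 0.677, 0.009]
ft_force: [-0.6, 0.3, -2.8]
grip_width: 0.0215
```

{"op": "jog_arm", "data": {
  "steps": [0,0,-0.003,0,0,0,0.0002,-0.006,0,0,0,0.0003,-0.01,0,0,0,0.0004,-0.014,0,0,0,0.0005,-0.018,0,0,0,0.0006,-0.02,0,0,0,0.0006,-0.02,0,0,0,0.0006,-0.02,0,0]
}}

```text
time: 17.5
tool_pos: [0.5296, -0.0345, 0.178]
ee_rot: [0.013, 0.736, 0.677, 0.009]
ft_force: [-0.9, 0.1, -1.2]
grip_width: 0.0215
```

Run:
```python
from h import *
t=cam("top");s=cam("scene");q=robot.sense();print(q["time"],q["tool_pos"],q["ee_rot"],q["ft_force"],q["torque"],q["grip_width"])
print([(z,proj(s,(.529,-.034,z)).round(1).tolist()) for z in(.137,.145,.151,.191)])
b=s["color"][165:240,190:260,::-1];cv2.imwrite("pics/c8.png",cv2.resize(b,None,fx=8,fy=8,interpolation=2))
```

```text
17.6 [ 0.52958067 -0.03448803  0.17780573] [0.01298716 0.73617938 0.67660797 0.00853911] [-1.51592273 -0.07180643  0.04481171] [ 0.03391591  0.13248362 -0.0395236 ] 0.021842964392733765
[(0.137, [229.5, 193.1]), (0.145, [229.3, 191.4]), (0.151, [229.2, 190.1]), (0.191, [228.3, 181.1])]
```

View pics/c8.png

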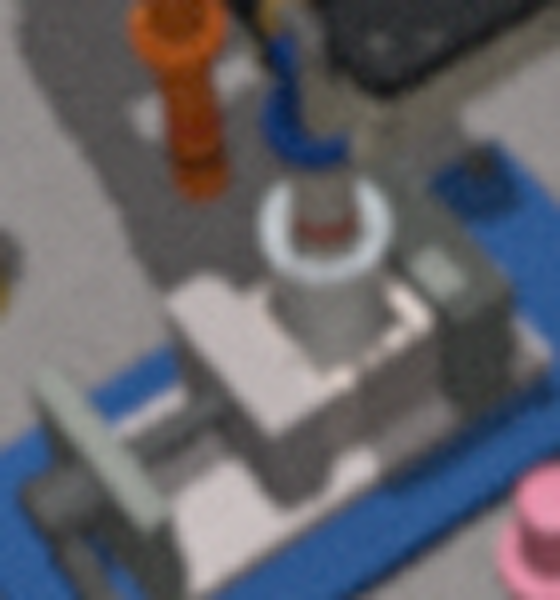

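The picture shows the rim at (323,227). The red ring's lower edge on the rod is about 13 px (roughly 7 mm) above where the rod meets the rim plane. The flange is raised at (305,165), the black ring isn't visible (still inside), and the barrel is in place. Measured lift is 54 mm, within the 46 to 62 mm window.

```bash
python3 -c "
from plant import robot
print(robot.job_done());s=robot.sense();print(s['time'],s['tool_pos'],s['ft_force'],s['grip_width'])"
```

```text
the job is handed in; nothing more can be done
None
the job is handed in; nothing more can be done
```

I tightened the clamp and drew the plunger up 54 mm. I handed the job in at about 17.6 s with the gripper still holding the plunger at that height.

**Clamp:** I cranked the handle clockwise until it pushed back with about 13 N along its path, roughly 11 N above idle. The crank angle came out at about 3.7 rad. After I let go, the picture showed the jaw still against the foot.

**Plunger:** It came up without jamming, with side forces under 2 N throughout.
- **Lift:** 54 mm by the arm's reading, inside the 46 to 62 mm window.
- **Red ring:** its lower edge was about 7 mm above the rim in the last picture.
- **Black ring:** not visible, so still inside the barrel.
- **Grip:** 21.5–21.8 mm on the knob at the end.

**Problems and disagreements:**
- **First grasp:** I closed above the handle and missed it, because the real fingertips sit about 25 mm higher than the reported tool position suggests. I grasped deeper after that.
- **Tool tilt:** the tool ended about 1.8° off vertical after the cranking. I could not correct it, so I lifted along the true vertical instead.
- **Lift reading from the flange:** the flange edge in the last picture suggested up to 5 mm more lift than the arm reported, which is still inside the window.

As far as the pictures show, the barrel is still seated and the look-alikes near the clamp were not moved. I did not re-check the other objects on the bench after moving.

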